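Close up the ink jar row and bolt it

TASK

Get the ink jar tray ready for carrying. Pushing only, with nothing gripped or lifted, slide the row of three jars along the tray as one closed row, never letting it come apart, until it sits snug against the end stop. Then push the sliding bolt fully home across the channel behind the last jar, leave the row snug and leave the other things on the table alone.

Things in the scene. Friction and masses are not known exactly. Their poses are not given: they have to be found in the camera images.
- jar_tray: Aluminium jar tray fixed to the table: straight channel 396 mm long, 78 wide inside, floor 4 mm thick, side walls 4 mm thick with tops 20 mm above the table; origin at its middle, underside. y runs along the channel away from the end stop, x across it, away from the bolt's side, z up. At the start the closed row stands 50 to 95 mm from the stop; sliding it takes 2 to 10 N.
- tray_stop (a point): On the channel's centre line, at floor level (4 mm above the table), on the face of the end stop's black rubber bumper (stop 44 mm high). Axes as jar_tray; the open end of the floor is at y = 388 mm. Jars touching one another and the stop have their axes at y = 36, 108 and 180 mm. The bolt crosses at y = 228 mm; it passes 5 mm behind the last jar when the row is home and jams on a jar otherwise.
- jar_black: closed screw-lid ink jar, upright cylinder 72 mm in diameter (lid 74), 85 mm high, 0.2 to 0.45 kg; one of three of equal size standing in a touching row in the tray (which is first, middle or last varies). Origin: centre of its underside, z up its axis; its yaw means nothing.
- jar_navy: closed screw-lid ink jar, upright cylinder 72 mm in diameter (lid 74), 85 mm high, 0.2 to 0.45 kg; one of three of equal size standing in a touching row in the tray (which is first, middle or last varies). Origin: centre of its underside, z up its axis; its yaw means nothing.
- jar_tangerine: closed screw-lid ink jar, upright cylinder 72 mm in diameter (lid 74), 85 mm high, 0.2 to 0.45 kg; one of three of equal size standing in a touching row in the tray (which is first, middle or last varies). Origin: centre of its underside, z up its axis; its yaw means nothing.
- bolt (a joint): Travel of the sliding bolt in m, along +x of tray_stop: 0 drawn back (nose outside the near wall), 0.056 fully home (nose 8 mm past the channel's centre line). Starts at 0 to 0.012; friction about 2 N, no spring, stays where left. Steel bar 13 mm wide, 23 to 33 mm above the table, in a dark guide block on the robot's side of the tray.
- push_plate (a point): Centre of the outer face (towards the robot) of the bolt's upright black push plate: 34 mm wide along the channel, 8 thick, 36 to 80 mm above the table (this point 58 mm). Moves with the bolt, at y = 228 mm of tray_stop, from x = -122 (back) to -66 mm (home); push towards +x. Guide block below it at most 31 mm high; a strap 40 mm high lies in front of it.
- squeegee: bystander: wooden squeegee lying flat, 107x262x22 mm, left of the tray; leave alone. Origin: centre of its underside.
- blue_tape: bystander: low roll of tape lying flat, 105 mm across, 24 mm high; leave alone. Origin: centre of its underside.
- tall_jar: bystander: taller ink jar with a white lid, 71 mm across, 99 mm high, standing on the table outside the tray; leave alone. Origin: centre of its underside.
- masking_tape: bystander: wide roll of tape lying flat, 120 mm across, 50 mm high; leave alone. Origin: centre of its underside.
Things that resemble listed ones, but are neither listed nor needed, are in the scene too. Leave any green or purple look-alike of the jar_black alone.

How it is judged:
On the way, in this order (a step that is already met when the one before it is completed fails the run):
1. the row of three jars is snug against the end stop (slack under 4 mm in all) while the bolt is still back (y of jar_black in the frame of tray_stop between 0.03 and 0.184 m and y of jar_navy in the frame of tray_stop between 0.03 and 0.184 m and y of jar_tangerine in the frame of tray_stop between 0.03 and 0.184 m and x of jar_black in the frame of tray_stop between -0.008 and 0.008 m and z of each of jar_black, jar_navy, jar_tangerine in the frame of tray_stop below 0.005 m and angle between each of jar_black, jar_navy, jar_tangerine's own z axis and vertical below 0.06 rad and x of jar_navy in the frame of tray_stop between -0.008 and 0.008 m and x of jar_tangerine in the frame of tray_stop between -0.008 and 0.008 m and value of joint bolt below 0.02 m), for 0.2 s.
2. the bolt is pushed fully home (value of joint bolt above 0.051 m), for 0.2 s.
At the end, for the whole second after the job is handed in: All three jars stand upright in the channel, at rest, closed up against the end stop (the last jar's axis less than 184 mm from the stop's face, 180 being perfect), and the bolt is home (travel over 51 of 56 mm) (y of jar_black in the frame of tray_stop between 0.03 and 0.184 m and y of jar_navy in the frame of tray_stop between 0.03 and 0.184 m and y of jar_tangerine in the frame of tray_stop between 0.03 and 0.184 m and x of jar_black in the frame of tray_stop between -0.008 and 0.008 m and z of each of jar_black, jar_navy, jar_tangerine in the frame of tray_stop below 0.005 m and angle between each of jar_black, jar_navy, jar_tangerine's own z axis and vertical below 0.06 rad and x of jar_navy in the frame of tray_stop between -0.008 and 0.008 m and x of jar_tangerine in the frame of tray_stop between -0.008 and 0.008 m and value of joint bolt above 0.051 m and linear speed of each of jar_black, jar_navy, jar_tangerine below 0.02 m/s); the robot touches nothing.
It fails at once if a jar of the row is lifted (over 8 mm) or tipped (over 15 degrees) (z of any of jar_black, jar_navy, jar_tangerine in the frame of tray_stop above 0.008 m or angle between any of jar_black, jar_navy, jar_tangerine's own z axis and vertical above 0.26 rad).
It fails at once if the row comes apart (over 20 mm of gaps) (horizontal distance between jar_black and jar_navy above 0.164 m or horizontal distance between any of jar_black, jar_navy and jar_tangerine above 0.164 m).
It fails at once if a bystander is moved (over 20 mm) (distance of any of squeegee, blue_tape, tall_jar, masking_tape from where it was at the start of the episode above 0.02 m).
It also fails if it takes over 48 s, if anything falls off the work surface, if the arm or the gripper's body presses on something with over 40 N, if the wrist force passes 120 N, or if a joint passes its speed limit or range.

ROBOT

A 6-joint arm with a two-finger parallel gripper is mounted at the origin on the work surface; the furniture and walls round the work are solid. World frame = base frame: x ahead of the robot, y to its left, z up, the work surface at z = 0. Lengths are in m, angles in rad, forces in N, time in s.
With the tool pointing down it reaches from about 0.275 to 0.85 m from the base axis. Payload 5.2 kg.
Tool frame: the origin (TCP) lies between the finger pads; the fingertips stand 17 mm ahead of it and the grasp point (between the pads) lies 2 mm behind it; z points along the fingers, y is the line along which they close (so a half turn about z gives the same grasp; the last joint's range is limited). The gripper opens to 85 mm and grips with 20 to 120 N. Pads are 22 mm wide; open, the fingers measure 114 mm over their backs; the gripper's body (76 mm by 85 mm) begins 54 mm behind the grasp point. The pads swing forward as they close: fully open they stand 13 mm farther back than shut.
Start: joints at [0.99, 0.259, 1.535, -0, 1.348, -0.203], TCP at [0.203, 0.511, 0.248] pointing down, gripper open.
Joint ranges: [-3.14, 3.14], [-0.91, 2.08], [0.19, 2.58], [-1.22, 4.36], [0.22, 2.71], [-3.12, 3.12]. Speed limits (rad/s): [2.57, 2.57, 3.14, 3.14, 3.14, 3.14].

INTERFACE

Orientations are given as a 3x3 rotation matrix whose columns are the frame's x, y, z axes.
In Python, from cell import ctrl gives the robot as it stands.
- The arm moves only by the tool servo_tool, never from a script. Its argument "targets" is a list of rows, each a list of 7 numbers: the shift along the world's x, y, z in cm, then the turn, a rotation vector about the world's x, y, z in rad, then the closure, from 0 (fully open) to 1 (shut). In form: [[tx, ty, tz, wx, wy, wz, grip], ...]. A call has 1 to 20 rows; each row shifts and turns the commanded pose from where the row before left it; what a row does not reach is not made up. A row lasts 1/10 s, in which the tool goes at most 50 mm and 8.59 degrees, less where a joint would pass 70% of its speed; a pose out of reach is approached as far as the arm can. A call with a gripper value outside its range is refused whole. The fingers move at their own pace and stop on an object; "newtons" is the grip in N (left out, the last holds). Time passes only in rows, so rows that do not move let the fingers close. It gives the time, the measured TCP pose, the force, the opening and the grip force at its end, in the units of the state.
- ctrl.observe(): the state, without advancing time (a new reading comes with each control period).
- ctrl.get_image(name): name is "scene" or "side" or "wrist"; returns the picture (480x640x3 uint8, red, green, blue); there is no depth.
- ctrl.get_calibration(name): a dict with "fx", "fy", "cx", "cy" (pixels), "world_from_camera" (4x4, takes a point from camera to world coordinates). Camera axes: x right, y up, looking along -z (the intrinsics and any distortion apply to the point x, -y, -z); pixel columns grow to the right and rows downward; lengths in m; the calibration is good to about 2 mm. The wrist camera is an equidistant fisheye: a pixel r from the principal point sees the ray r / f radians off the axis. A picture is of the moment at which its call begins: read the wrist's pose just before it. get_calibration takes no time and is no camera call; for the wrist camera it gives the pose at the moment of the call.
- ctrl.job_done(): hands the job in; it is judged then, once.
The state is a dict: "clock": time; "joints": joint angles; "qd": joint speeds; "joint_efforts": joint torques, N m; "eef_pos": TCP position; "eef_rot": TCP orientation; "ft_force": force on the tool from outside, world axes, zero at the start; "wrist_torque": the same for the moment, N m; "width": finger opening in m; "grasp_force": force on a finger pad.
Only numpy, scipy, OpenCV 4.12 (cv2) and the standard library are available. Lean on these libraries where they do the work, as an engineer would, in place of code of your own. Each camera call takes 0.05 s, during which the arm holds its last target. There are 200 camera calls.

## Working session

There is one attempt and no reset: what is moved stays moved. The work goes in short steps, Python scripts to look and compute and a tool call to move; the robot and the scene stay as the last step left them, time stands still between calls to the robot, and variables do not carry over. Pictures are saved under pics/ and viewed, at most 10 in all, crops included, and the job is handed in when it is done.

Besides the shell and the picture viewer there is one more tool, called as name(argument=value, ...), one argument or row to a line, values as JSON. servo_tool: Moves the arm, as the interface text tells. Its arguments: {"type":"object","properties":{"targets":{"type":"array"},"newtons":{"type":"number"}},"required":["targets"]}

```bash
mkdir -p pics; python3 - <<'E'
from cell import ctrl
import cv2,numpy as np
for n in("scene","side"):
    cv2.imwrite(f"pics/{n}0.png",ctrl.get_image(n)[:,:,::-1]); c=ctrl.get_calibration(n)
    print(n,{k:np.round(v,4).tolist() for k,v in c.items()})
s=ctrl.observe();print(s["clock"],s["eef_pos"],np.round(s["eef_rot"],3),s["width"])
E
```

```text
scene {'fx': 540.7862, 'fy': 540.7862, 'cx': 328.4564, 'cy': 242.5102, 'world_from_camera': [[0.5015, 0.4795, -0.7201, -0.6531], [-0.8652, 0.278, -0.4174, -0.7213], [0.0, 0.8324, 0.5542, 0.9757], [0.0, 0.0, 0.0, 1.0]]}
side {'fx': 478.9962, 'fy': 478.9962, 'cx': 317.6482, 'cy': 242.3652, 'world_from_camera': [[0.9989, -0.041, 0.0233, 0.5666], [0.0413, 0.5209, -0.8526, -1.4167], [0.0228, 0.8526, 0.522, 0.9054], [0.0, 0.0, 0.0, 1.0]]}
0.1 [0.20260105 0.51083955 0.24754673] [[-0.929  0.369 -0.001]
 [ 0.369  0.929 -0.001]
 [ 0.    -0.002 -1.   ]] 0.08518256380839503
```

View pics/scene0.png

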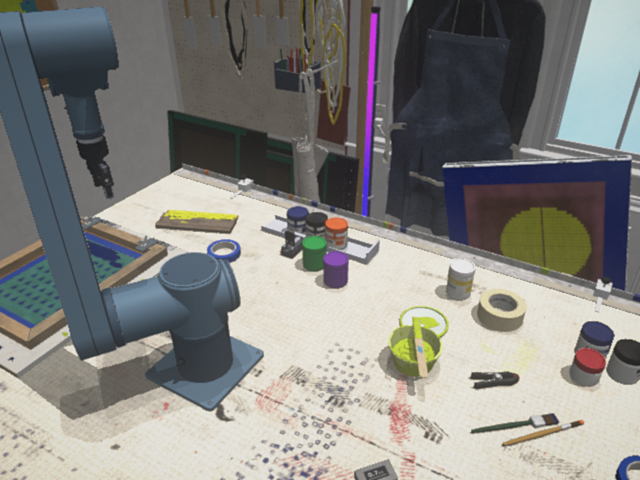

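View pics/side0.png

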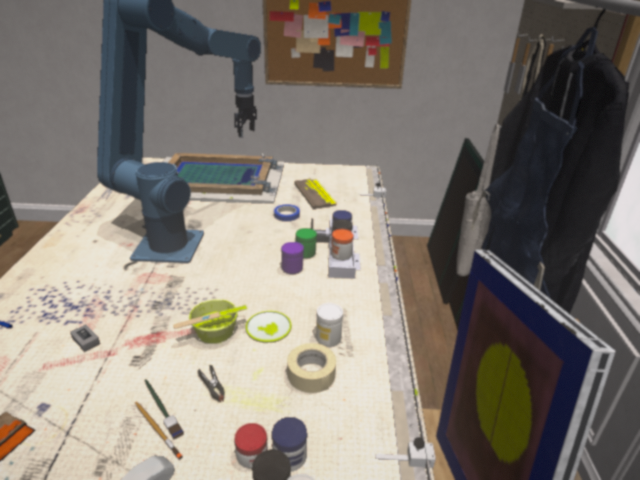

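Scene: the row navy (297,218), black (316,223), tangerine (337,232) stands in the tray, which runs from (265,228) to (378,245). The plate is near (290,243), with green (315,252) and purple (336,268) look-alikes on the robot's side. I'll enlarge it.

```bash
python3 - <<'E'
import cv2
a=cv2.imread("pics/scene0.png")[195:295,250:390];b=cv2.imread("pics/side0.png")[185:295,265:375]
a=cv2.resize(a,None,fx=5.6,fy=5.6,interpolation=cv2.INTER_CUBIC);cv2.imwrite("pics/a.png",a)
b=cv2.resize(b,None,fx=5.4,fy=5.4,interpolation=cv2.INTER_CUBIC);cv2.imwrite("pics/b.png",b)
E
```

```text
(no output)
```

View pics/a.png

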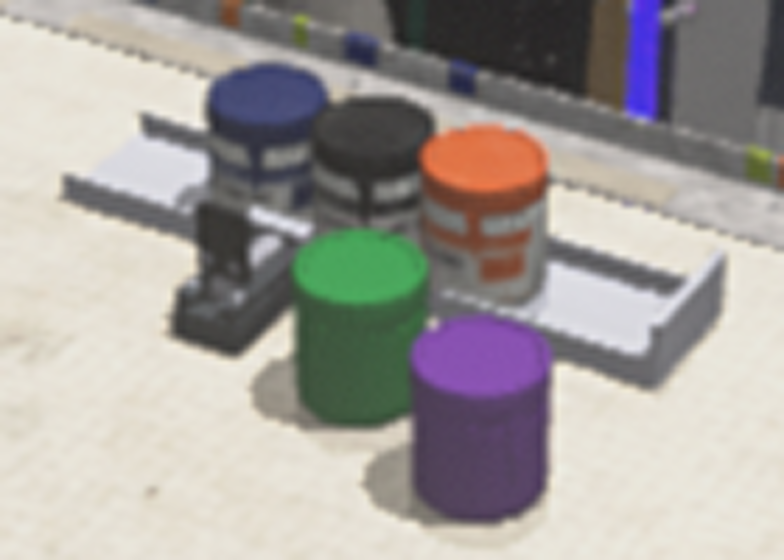

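View pics/b.png

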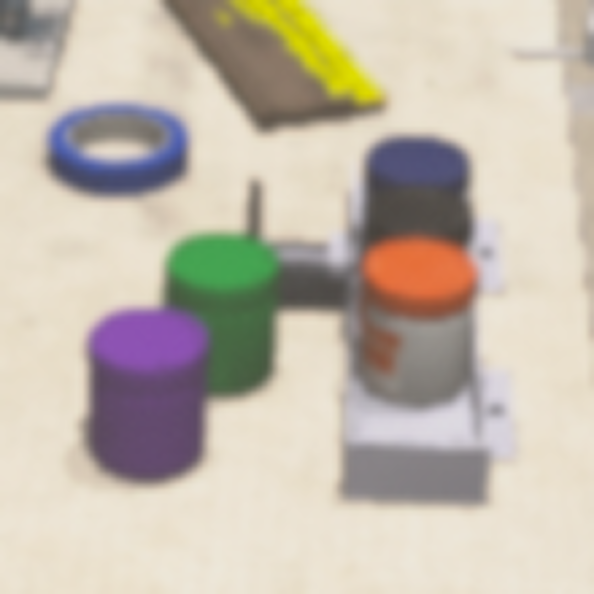

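The stop is at the right end (world -y), so navy is the last jar, at the open (+y) side. Lid centres in the scene crop: navy (268,96), black (375,130), tangerine (484,161). In the side crop: navy (418,164), tangerine (420,268). The plate is at (222,235) in the scene crop.

```bash
cat >h.py <<'E'
from cell import ctrl
import numpy as np
def ray(n,u,v):
    c=ctrl.get_calibration(n);T=np.array(c["world_from_camera"])
    return T[:3,3],T[:3,:3]@np.array([(u-c["cx"])/c["fx"],-(v-c["cy"])/c["fy"],-1])
def pt(n,u,v,z):
    o,d=ray(n,u,v);return o+d*(z-o[2])/d[2]
A=lambda x,y,z:pt("scene",250+x/5.6-.4,195+y/5.6-.4,z)
B=lambda x,y,z:pt("side",265+x/5.4-.4,185+y/5.4-.4,z)
E
python3 - <<'E'
from h import *
def p(n,a):print(n,np.round(a*1000).astype(int)[:2])
for n,x,y,z in[("navy",268,96,.089),("black",375,130,.089),("tang",484,161,.089),("green",360,265,.085),("purple",481,356,.085),
 ("stop near top",652,330,.044),("stop far top",724,256,.044),("open near walltop",64,178,.02),("open far walltop",143,115,.02),
 ("plate TL",197,202,.08),("plate TR",250,208,.08),("plate topctr",222,205,.08),("guide corner near",235,355,0),("guide left",172,333,0)]:p("A "+n,A(x,y,z))
for n,x,y,z in[("navy",418,164,.089),("tang",420,268,.089),("green",223,263,.085),("purple",150,341,.085),("stop nearL bottom",342,500,0),("stop R bottom",485,503,0),("stop topL",345,445,.044),("stop topR",490,449,.044),("plate top",255,181,.08)]:p("B "+n,B(x,y,z))
E
```

```text
A navy [604 123]
A black [602  50]
A tang [604 -20]
A green [485 -11]
A purple [ 445 -108]
A stop near top [ 562 -148]
A stop far top [ 647 -150]
A open near walltop [560 242]
A open far walltop [644 243]
A plate TL [500 103]
A plate TR [510  74]
A plate topctr [504  90]
A guide corner near [481  69]
A guide left [482 112]
B navy [610 113]
B tang [611 -24]
B green [488 -21]
B purple [ 450 -116]
B stop nearL bottom [ 568 -151]
B stop R bottom [ 654 -148]
B stop topL [ 569 -157]
B stop topR [ 654 -155]
B plate top [502  97]
```

Tray axes are parallel to the world's, with the centre at x≈606 and the bumper face at y≈-143. The outer ends at -151 and 243 give 394 against the 396 mm stated. Jars are at y = 122, 50 and -21, 72 mm apart, so the gap to the stop is about 86 mm. The navy jar should finish at y≈37 and the bolt line is y≈85. I'll close the fingers, turn them across the channel and go to above y=200.

servo_tool(
  targets=[
    [2.88,-2.22,0,0,0,-0.149,1],
    [2.88,-2.22,0,0,0,-0.149,1],
    [2.88,-2.22,0,0,0,-0.149,1],
    [2.88,-2.22,0,0,0,-0.149,1],
    [2.88,-2.22,0,0,0,-0.149,1],
    [2.88,-2.22,0,0,0,-0.149,1],
    [2.88,-2.22,0,0,0,-0.149,1],
    [2.88,-2.22,0,0,0,-0.149,1],
    [2.88,-2.22,0,0,0,0,1],
    [2.88,-2.22,0,0,0,0,1],
    [2.88,-2.22,0,0,0,0,1],
    [2.88,-2.22,0,0,0,0,1],
    [2.88,-2.22,0,0,0,0,1],
    [2.88,-2.22,0,0,0,0,1],
    [0,0,0,0,0,0,1],
  ],
  newtons=60,
)

```text
clock: 1.6
eef_pos: [0.6091, 0.1968, 0.247]
eef_rot: [[0.003, 1.0, 0.0], [1.0, -0.003, -0.002], [-0.002, 0.0, -1.0]]
ft_force: [-0.7, 0.4, -0.3]
width: 0.0001
grasp_force: 0.0
```

servo_tool(
  targets=[
    [-0.2,0,-4,0,0,0,1],
    [0,0,-4,0,0,0,1],
    [0,0,-4,0,0,0,1],
    [0,0,-4,0,0,0,1],
    [0,0,-2.5,0,0,0,1],
    [0,0,-1.2,0,0,0,1],
    [0,0,0,0,0,0,1],
    [0,0,0,0,0,0,1],
  ],
)

```text
clock: 2.4
eef_pos: [0.6047, 0.2008, 0.0524]
eef_rot: [[-0.001, 1.0, 0.002], [1.0, 0.001, 0.0], [0.0, 0.002, -1.0]]
ft_force: [-0.5, -0.1, 0.1]
width: -0.0001
grasp_force: 0.0
```

```bash
python3 - <<'E'
from h import *
import cv2
a=ctrl.get_image("scene")[:,:,::-1][175:285,230:390];b=ctrl.get_image("side")[:,:,::-1][175:285,265:375]
cv2.imwrite("pics/c.png",np.hstack([cv2.resize(a,(464,319),interpolation=2),cv2.resize(b,(319,319),interpolation=2)]))
E
```

```text
(no output)
```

View pics/c.png

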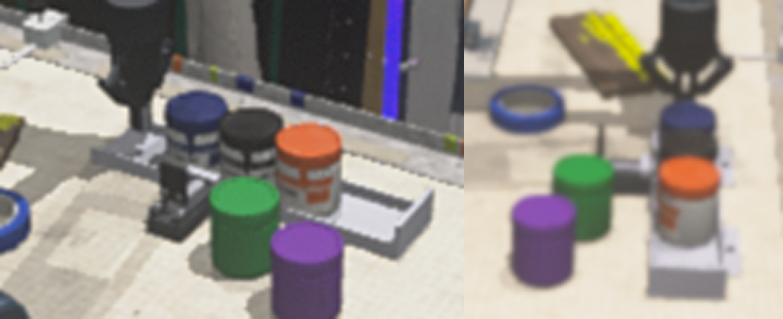

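The picture shows the closed fingers standing in the open end behind navy (fingers near (115,125), navy lid (197,110)), aligned with the row. Approach quickly, then slowly onto contact.

servo_tool(
  targets=[
    [0.1,-0.8,0,0,0,0,1],
    [0,-0.7,0,0,0,0,1],
    [0,-0.4,0,0,0,0,1],
    [0,-0.2,0,0,0,0,1],
    [0,-0.2,0,0,0,0,1],
    [0,-0.2,0,0,0,0,1],
    [0,-0.2,0,0,0,0,1],
    [0,-0.2,0,0,0,0,1],
    [0,-0.2,0,0,0,0,1],
    [0,-0.2,0,0,0,0,1],
    [0,-0.2,0,0,0,0,1],
    [0,-0.2,0,0,0,0,1],
    [0,-0.2,0,0,0,0,1],
    [0,-0.2,0,0,0,0,1],
    [0,-0.2,0,0,0,0,1],
  ],
)

```text
clock: 4.0
eef_pos: [0.6051, 0.1572, 0.0513]
eef_rot: [[-0.001, 1.0, 0.0], [1.0, 0.001, 0.0], [0.0, 0.0, -1.0]]
ft_force: [0.8, 5.1, -0.8]
width: 0.0001
grasp_force: 0.0
```

servo_tool(
  targets=[
    [0,-0.25,0,0,0,0,1],
    [0,-0.25,0,0,0,0,1],
    [0,-0.25,0,0,0,0,1],
    [0,-0.25,0,0,0,0,1],
    [0,-0.25,0,0,0,0,1],
    [0,-0.25,0,0,0,0,1],
    [0,-0.25,0,0,0,0,1],
    [0,-0.25,0,0,0,0,1],
    [0,-0.25,0,0,0,0,1],
    [0,-0.25,0,0,0,0,1],
    [0,-0.25,0,0,0,0,1],
    [0,-0.25,0,0,0,0,1],
    [0,-0.25,0,0,0,0,1],
    [0,-0.25,0,0,0,0,1],
    [0,-0.25,0,0,0,0,1],
    [0,-0.25,0,0,0,0,1],
    [0,-0.25,0,0,0,0,1],
    [0,-0.25,0,0,0,0,1],
    [0,-0.2,0,0,0,0,1],
    [0,-0.2,0,0,0,0,1],
  ],
)

```text
clock: 6.0
eef_pos: [0.605, 0.1082, 0.0513]
eef_rot: [[-0.001, 1.0, -0.0], [1.0, 0.001, 0.0], [0.0, -0.0, -1.0]]
ft_force: [0.7, 5.6, -0.5]
width: -0.0003
grasp_force: 0.0
```

servo_tool(
  targets=[
    [0,-0.2,0,0,0,0,1],
    [0,-0.2,0,0,0,0,1],
    [0,-0.2,0,0,0,0,1],
    [0,-0.2,0,0,0,0,1],
    [0,-0.2,0,0,0,0,1],
    [0,-0.2,0,0,0,0,1],
    [0,-0.2,0,0,0,0,1],
    [0,-0.2,0,0,0,0,1],
    [0,-0.1,0,0,0,0,1],
  ],
)

```text
clock: 6.9
eef_pos: [0.605, 0.0912, 0.0513]
eef_rot: [[-0.001, 1.0, -0.0], [1.0, 0.001, -0.0], [-0.0, -0.0, -1.0]]
ft_force: [1.1, 4.4, -1.0]
width: -0.0001
grasp_force: 0.0
```

Still sliding at about 5 N. I'll go in 1 mm steps and watch for the rise at the stop.

servo_tool(
  targets=[
    [0,-0.1,0,0,0,0,1],
    [0,-0.1,0,0,0,0,1],
    [0,-0.1,0,0,0,0,1],
    [0,-0.1,0,0,0,0,1],
  ],
)

```text
clock: 7.3
eef_pos: [0.6051, 0.0886, 0.0513]
eef_rot: [[-0.001, 1.0, 0.0], [1.0, 0.001, 0.002], [0.002, 0.0, -1.0]]
ft_force: [0.4, 11.7, -0.4]
width: -0.0001
grasp_force: 0.0
```

servo_tool(
  targets=[
    [0,-0.1,0,0,0,0,1],
    [0,-0.1,0,0,0,0,1],
  ],
)

```text
clock: 7.5
eef_pos: [0.6051, 0.0884, 0.0515]
eef_rot: [[-0.001, 1.0, 0.001], [1.0, 0.001, 0.004], [0.004, 0.001, -1.0]]
ft_force: [1.5, 18.0, -0.1]
width: 0.0002
grasp_force: 0.0
```

servo_tool(
  targets=[
    [0,-0.1,0,0,0,0,1],
    [0,-0.1,0,0,0,0,1],
  ],
)

```text
clock: 7.7
eef_pos: [0.6052, 0.0882, 0.0517]
eef_rot: [[-0.001, 1.0, 0.001], [1.0, 0.001, 0.007], [0.007, 0.001, -1.0]]
ft_force: [0.8, 25.5, 0.4]
width: -0.0
grasp_force: 0.0
```

Hard against the stop (25 N, no further travel). Hold, back off gently, then rise and look.

servo_tool(
  targets=[
    [0,0,0,0,0,0,1],
    [0,0,0,0,0,0,1],
    [0,0.2,0,0,0,0,1],
    [0,0.3,0,0,0,0,1],
    [0,0.5,0,0,0,0,1],
    [0,1,0,0,0,0,1],
    [0,2,0,0,0,0,1],
    [0,2,1,0,0,0,1],
    [0,2,3,0,0,0,1],
    [0,0,4,0,0,0,1],
    [0,0,3,0,0,0,1],
    [0,0,0,0,0,0,1],
  ],
)

```text
clock: 8.9
eef_pos: [0.6081, 0.1639, 0.1669]
eef_rot: [[-0.001, 1.0, 0.01], [1.0, 0.001, 0.0], [0.0, 0.01, -1.0]]
ft_force: [0.3, 0.2, 0.7]
width: 0.0
grasp_force: 0.0
```

```bash
python3 - <<'E'
from h import *
import cv2
a=ctrl.get_image("scene")[:,:,::-1][195:295,250:390];b=ctrl.get_image("side")[:,:,::-1]
a=cv2.resize(a,None,fx=5.6,fy=5.6,interpolation=cv2.INTER_CUBIC);cv2.imwrite("pics/d.png",a)
cv2.imwrite("pics/side1.png",b)
E
```

```text
(no output)
```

View pics/d.png

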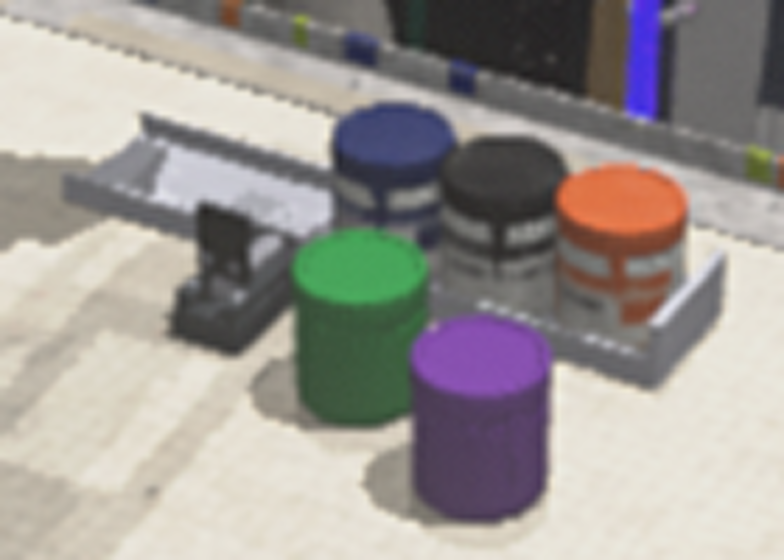

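Row closed up on the stop: lids at (394,135), (503,172) and (622,200), with the plate untouched at (222,235). Next, go round to the robot's side of the plate.

servo_tool(
  targets=[
    [-3,-1.5,0,0,0,0,1],
    [-3,-1.5,0,0,0,0,1],
    [-3,-1.5,0,0,0,0,1],
    [-3,-1.5,0,0,0,0,1],
    [-3.2,-1.5,0,0,0,0,1],
    [0,0,0,0,0,0,1],
    [0,0,-3,0,0,0,1],
    [0,0,-3,0,0,0,1],
    [0,0,-2.5,0,0,0,1],
    [0,0,-1.3,0,0,0,1],
    [0,0,0,0,0,0,1],
    [0,0,0,0,0,0,1],
  ],
)

```text
clock: 10.2
eef_pos: [0.453, 0.0885, 0.0627]
eef_rot: [[-0.001, 1.0, -0.002], [1.0, 0.001, 0.0], [0.0, -0.002, -1.0]]
ft_force: [0.4, 0.4, 0.0]
width: -0.0001
grasp_force: 0.0
```

servo_tool(
  targets=[
    [0.5,0,0.5,0,0,0,1],
    [0.5,0,0,0,0,0,1],
    [0.5,0,0,0,0,0,1],
    [0.4,0,0,0,0,0,1],
    [0.4,0,0,0,0,0,1],
    [0.4,0,0,0,0,0,1],
    [0.4,0,0,0,0,0,1],
    [0.4,0,0,0,0,0,1],
    [0.4,0,0,0,0,0,1],
    [0.4,0,0,0,0,0,1],
    [0.4,0,0,0,0,0,1],
    [0.4,0,0,0,0,0,1],
  ],
)

```text
clock: 11.4
eef_pos: [0.5041, 0.0886, 0.0682]
eef_rot: [[-0.001, 1.0, -0.001], [1.0, 0.001, 0.0], [0.0, -0.001, -1.0]]
ft_force: [-3.0, 1.2, -0.9]
width: -0.0003
grasp_force: 1.1
```

Bolt is moving (about 3 N). Continue.

servo_tool(
  targets=[
    [0.3,0,0,0,0,0,1],
    [0.3,0,0,0,0,0,1],
    [0.3,0,0,0,0,0,1],
    [0.2,0,0,0,0,0,1],
    [0.2,0,0,0,0,0,1],
    [0.1,0,0,0,0,0,1],
  ],
)

```text
clock: 12.0
eef_pos: [0.5182, 0.0884, 0.0683]
eef_rot: [[-0.001, 1.0, -0.0], [1.0, 0.001, -0.0], [-0.0, -0.0, -1.0]]
ft_force: [-2.5, 1.2, 0.1]
width: 0.0003
grasp_force: 1.0
```

servo_tool(
  targets=[
    [0.2,0,0,0,0,0,1],
    [0.2,0,0,0,0,0,1],
    [0.1,0,0,0,0,0,1],
  ],
)

```text
clock: 12.3
eef_pos: [0.5233, 0.0884, 0.0683]
eef_rot: [[-0.001, 1.0, 0.0], [1.0, 0.001, -0.0], [-0.0, 0.0, -1.0]]
ft_force: [-3.3, 1.0, 0.3]
width: 0.0006
grasp_force: 1.0
```

servo_tool(
  targets=[
    [0.2,0,0,0,0,0,1],
    [0.1,0,0,0,0,0,1],
  ],
)

```text
clock: 12.5
eef_pos: [0.5263, 0.0884, 0.0683]
eef_rot: [[-0.001, 1.0, 0.0], [1.0, 0.001, -0.0], [-0.0, 0.0, -1.0]]
ft_force: [-1.9, 0.7, -1.1]
width: 0.0001
grasp_force: 1.0
```

servo_tool(
  targets=[
    [0.1,0,0,0,0,0,1],
    [0.1,0,0,0,0,0,1],
    [0.1,0,0,0,0,0,1],
  ],
)

```text
clock: 12.8
eef_pos: [0.5291, 0.0884, 0.0683]
eef_rot: [[-0.001, 1.0, 0.0], [1.0, 0.001, -0.0], [-0.0, 0.0, -1.0]]
ft_force: [-1.2, 0.7, -0.9]
width: 0.0
grasp_force: 1.0
```

servo_tool(
  targets=[
    [0.1,0,0,0,0,0,1],
    [0.1,0,0,0,0,0,1],
    [0.1,0,0,0,0,0,1],
  ],
)

```text
clock: 13.1
eef_pos: [0.5295, 0.0885, 0.0682]
eef_rot: [[-0.001, 1.0, -0.005], [1.0, 0.001, -0.0], [-0.0, -0.005, -1.0]]
ft_force: [-11.3, 0.1, 9.8]
width: -0.0002
grasp_force: 6.3
```

servo_tool(
  targets=[
    [0.1,0,0,0,0,0,1],
    [0.1,0,0,0,0,0,1],
  ],
)

```text
clock: 13.3
eef_pos: [0.5296, 0.0885, 0.0682]
eef_rot: [[-0.002, 1.0, -0.009], [1.0, 0.002, -0.0], [-0.0, -0.009, -1.0]]
ft_force: [-18.3, -0.7, 13.6]
width: -0.0004
grasp_force: 9.3
```

The plate stopped hard at x=529.5 (expected about 525–530). Back off, rise and verify.

servo_tool(
  targets=[
    [0,0,0,0,0,0,1],
    [-0.5,0,0,0,0,0,1],
    [-1,0,0,0,0,0,1],
    [-2.5,0,0,0,0,0,1],
    [-3,0,1,0,0,0,1],
    [-1,0,4,0,0,0,1],
    [-1,0,4,0,0,0,1],
    [0,1,4,0,0,0,1],
    [-1,4,1,0,0,0,1],
    [-1,4,0,0,0,0,1],
    [-1,4,0,0,0,0,1],
    [0,4,0,0,0,0,1],
    [0,0,0,0,0,0,1],
  ],
)

```text
clock: 14.6
eef_pos: [0.4139, 0.2623, 0.2088]
eef_rot: [[-0.005, 1.0, 0.003], [1.0, 0.005, 0.003], [0.003, 0.003, -1.0]]
ft_force: [1.1, -0.0, 0.4]
width: 0.0002
grasp_force: 0.0
```

```bash
python3 - <<'E'
from h import *
import cv2
a=ctrl.get_image("scene")[:,:,::-1][195:295,250:390];b=ctrl.get_image("side")[:,:,::-1][185:295,265:375]
cv2.imwrite("pics/e.png",np.hstack([cv2.resize(a,(462,330),interpolation=2),cv2.resize(b,(330,330),interpolation=2)]))
E
```

```text
(no output)
```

View pics/e.png

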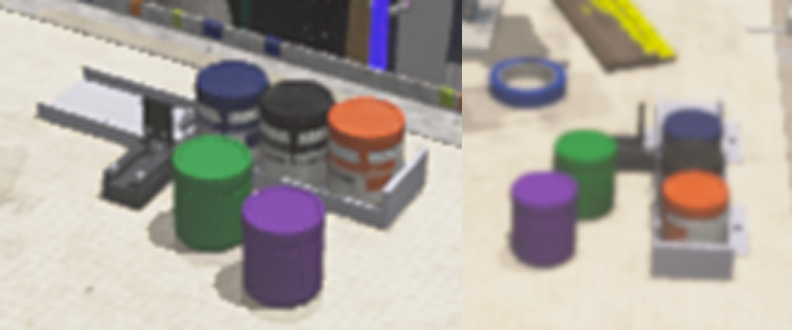

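Row is still closed on the stop. The plate is now against the near wall, top at (157,97) left and (641,104) right, with the bolt across behind navy. One numeric check before handing in.

```bash
python3 - <<'E'
from h import *
print("plate",pt("scene",250+157/3.3-.4,195+97/3.3-.4,.08),pt("side",265+179/3-.4,185+104/3-.4,.08))
for n,x,y in[("navy",394,135),("black",503,170),("tang",622,201)]:print(n,A(x,y,.089))
E
```

```text
plate [0.55232461 0.09134507 0.08      ] [0.54680441 0.09180681 0.08      ]
navy [0.60319884 0.03804884 0.089     ]
black [ 0.60131557 -0.03357978  0.089     ]
tang [ 0.60585978 -0.10549247  0.089     ]
```

```bash
python3 -c "
from cell import ctrl
print(ctrl.job_done())"
```

```text
the job is handed in; nothing more can be done
None
```

The job is handed in, with no verdict returned: the row was pushed to a hard stop against the end stop, the bolt to the end of its travel behind the navy jar, and the last pictures show the row closed and the bystanders in view unmoved.

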